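# Load two dishes into a spring-loaded dish magazine and lock it

## Task

Load the spring-loaded dish magazine: slide the pink dish along its lane into the well in the middle, without lifting it, and push it down until both orange catches snap back over it, then do the same with the beige dish on top of it. When both are latched down, swing the keeper bar with the red pin all the way across the well, and leave everything else on the table where it is.

Things in the scene. Friction and masses are not known exactly. Their poses are not given: they have to be found in the camera images.
- magazine: White dish magazine fixed to the table. Origin: centre of its foot on the table; y runs along its two loading lanes, x across, z up. The lanes are a white deck, top at z = 80 mm, from the well in the middle out to y = +-145 mm, 62 mm wide between two rails (x = +-31 to +-38 mm) that stand 6 mm above the deck; outer ends open.
- well (a point): Centre of the well's mouth, level with the deck. The well is a column 62 mm in x by 64 mm in y, open at the top: a dish pushed along a lane drops about 8 mm into it and stops against the opposite wall.
- follower (a joint): Travel of the blue spring plate in the well, m: 0 at the top (8 mm below the deck), grows as it is pressed down, at most 0.046. It pushes back with 2.2 N at 0 and 0.18 N more per mm; the catches add about 1 to 5 N while a dish passes. About 0.024 with one dish latched, 0.037 with two.
- pawl_near (a joint): Travel of the orange spring catch on the well's -x wall, m: 0 out over the well, up to 0.010 pushed back by a passing dish. Sloped above, tip 23 mm from the well's centre, flat underside 18 mm below the deck. A dish pressed until its top is about 21 to 23 mm below the deck gets past; the catch snaps out over it and holds it.
- pawl_far (a joint): The same for the orange catch on the +x wall.
- pink_dish: Lidded clear round dish with pink filling, 58 mm across, 14 mm high, 30 g, its closed lid can be pressed anywhere; lies on one of the two lanes (either one). Origin: centre of its underside, z up.
- beige_dish: Lidded clear round dish with beige filling, 60 mm across, 13 mm high, 30 g; lies on the other lane. Origin: centre of its underside, z up.
- keeper_bar (a joint): Angle of the aluminium keeper bar, rad, about an upright pivot at x = +50 mm, y = 0 of the magazine; grows counter-clockwise from above. At 0 it points along +y turned 0.35 rad towards +x (stowed beside the lane); at its stop, 1.92, along -x across the well. Starts between 0 and 0.3, stays where left (0.5 N at the pin moves it).
- bar_pin (a point): Middle of the upright red pin on the keeper bar, 80 mm from the pivot. The pin is 13 mm across and stands from 93 to 114 mm above the table; the bar under it is 14 mm wide, 5 mm thick, 88 to 93 mm above the table.
- white_box: Plain white box with a lid, 68 x 128 x 115 mm high; bystander, origin under its centre.
- pen_tool: Slim black pen-shaped tool, 136 mm long, lying on the table; bystander.
- amber_vial: Amber vial with black cap, 28 mm across, 64 mm high, standing; bystander, origin under its centre.
- marker: White marker pen with red cap, 136 mm long, lying on the table; bystander.
- forceps: Black forceps, 137 mm long, lying on the table; bystander.
There are look-alikes about, which are no part of the job. Leave any black or green look-alike of the pink_dish alone.

How it is judged:
On the way, in this order (a step that is already met when the one before it is completed fails the run):
1. the pink dish is latched: below both catches, which have snapped back over it, and let go (z of pink_dish in the frame of magazine below 0.0495 m and horizontal distance between pink_dish and well below 0.006 m and angle between pink_dish's own z axis and vertical below 0.08 rad and contact force between the fingers and pink_dish below 0.2 N and value of joint each of pawl_near, pawl_far below 0.002 m), for 0.2 s.
2. the beige dish is latched above the pink one: below both catches, which have snapped back over it, and let go (z of beige_dish in the frame of magazine below 0.0505 m and horizontal distance between each of beige_dish, pink_dish and well below 0.006 m and angle between each of beige_dish, pink_dish's own z axis and vertical below 0.08 rad and z of pink_dish in the frame of magazine below 0.0375 m and contact force between the fingers and beige_dish below 0.2 N and value of joint each of pawl_near, pawl_far below 0.002 m), for 0.2 s.
3. the keeper bar lies across the well (value of joint keeper_bar above 1.8 rad), for 0.2 s.
At the end, for the whole second after the job is handed in: Both dishes lie level and at rest in the column, within 6 mm of its centre line, pink below beige, the beige one's top under both orange catches (within about 1.5 mm), the catches sprung out to within 2 mm, and the keeper bar within 0.12 rad of its stop across the well (z of pink_dish in the frame of magazine below 0.0375 m and horizontal distance between each of pink_dish, beige_dish and well below 0.006 m and angle between each of pink_dish, beige_dish's own z axis and vertical below 0.08 rad and z of beige_dish in the frame of magazine below 0.0505 m and value of joint each of pawl_near, pawl_far below 0.002 m and value of joint keeper_bar above 1.8 rad and linear speed of each of pink_dish, beige_dish below 0.02 m/s); the robot touches nothing.
It fails at once if the white box, pen tool, amber vial, marker or forceps is moved more than 3 cm (distance of any of white_box, pen_tool, amber_vial, marker, forceps from where it was at the start of the episode above 0.03 m).
It fails at once if a dish is lifted more than 15 mm above the deck (z of any of pink_dish, beige_dish in the frame of magazine above 0.095 m).
It also fails if it takes over 64 s, if anything falls off the work surface, if the arm or the gripper's body presses on something with over 40 N, if the wrist force passes 120 N, or if a joint passes its speed limit or range.

## Robot

A 7-joint arm with a two-finger parallel gripper is mounted at the origin on a cart in front of the work surface, level with it; the furniture and walls round the work are solid. World frame = base frame: x ahead of the robot, y to its left, z up, the work surface at z = 0. Lengths are in m, angles in rad, forces in N, time in s.
With the tool pointing down it reaches from about 0.425 to 0.925 m from the base axis. Payload 6.8 kg.
Tool frame: the origin (TCP) lies on the mounting face of the last link; the fingertips stand 173 mm ahead of it and the grasp point (between the pads) lies 155 mm ahead of it (grip_point_offset is the distance from the TCP to the grasp point, in m); x points along the fingers, z is the direction in which the jaws open and shut, and the axes are right-handed (so a half turn about x gives the same grasp; the last joint's range is limited). The gripper opens to 85 mm and grips with 20 to 120 N. Pads are 22 mm wide; open, the fingers measure 114 mm over their backs; the gripper's body (76 mm by 85 mm) begins 54 mm behind the grasp point. The pads swing forward as they close: fully open they stand 13 mm farther back than shut.
Start: joints at [0.996, 0.477, 0.022, 1.555, -0.011, 1.109, -0.083], TCP at [0.304, -0.603, 0.405] pointing down, gripper open.
Joint ranges: [-2.96, 2.96], [-0.34, 2.1], [-1.41, 1.46], [0.24, 2.44], [-1.37, 4.51], [0.17, 1.92], [-2.96, 2.96]. Speed limits (rad/s): [2.39, 2.39, 3.14, 3.14, 3.14, 3.14, 3.14].

## Interface

Orientations are given as a rotation vector (axis times angle).
In Python, from bench import * gives the robot as it stands. The module is installed in compiled form; this text tells all that it offers.
- The arm moves only by the tool servo_tool, never from a script. Its argument "motion" is a list of rows, each a list of 5 numbers: the shift along the tool's x, y, z in m, then the turn about the tool's x in degrees, then the gripper command: -1 is fully open, 1 is shut, values between are in proportion. In form: [[dx, dy, dz, turn, fingers], ...]. A call has 1 to 8 rows; each row is the pose to reach, as a shift and turn from the pose measured when the call began, along the tool's axes at that moment; what a row does not reach only later rows make up. A row lasts 1/10 s, in which the tool goes at most 50 mm and 8.59 degrees, less where a joint would pass 70% of its speed; a pose out of reach is approached as far as the arm can. A call with a gripper value outside its range is refused whole. The fingers move at their own pace and stop on an object; "force" is the grip in N (left out, the last holds). Time passes only in rows, so rows that repeat a pose let the fingers close. It gives the time, the measured TCP pose, the force and the opening at its end, in the units of the state.
- get_obs(): the state, without advancing time (a new reading comes with each control period).
- grab_frame(name): name is "scene" or "top" or "wrist"; returns the picture (480x640x3 uint8, red, green, blue); there is no depth.
- camera_params(name): a dict with "mtx" (3x3 intrinsics, pixels), "world_to_cam" (4x4, takes a point from world to camera coordinates); the wrist camera has in their place "T_tool_cam" (4x4, takes a point from camera to tool coordinates, whose origin is the TCP and whose axes are the tool frame's). Camera axes: x right, y down, z forward; pixel columns grow to the right and rows downward; lengths in m; the calibration is good to about 2 mm. A picture is of the moment at which its call begins: read the wrist's pose just before it. camera_params takes no time and is no camera call.
- hand_in(): hands the job in, once; it reports no verdict.
The state is a dict: "clock": time; "joints": joint angles; "qvel": joint speeds; "tau": joint torques, N m; "tcp_pos": TCP position; "orientation": TCP orientation; "contact_force": force on the tool from outside, world axes, zero at the start; "moment": the same for the moment, N m; "grip_width": finger opening in m.
Only numpy, scipy, OpenCV 4.12 (cv2) and the standard library are available. Lean on these libraries where they do the work, as an engineer would, in place of code of your own. Each camera call takes 0.05 s, during which the arm holds its last target. There are 200 camera calls.

## Working session

There is one attempt and no reset: what is moved stays moved. The work goes in short steps, Python scripts to look and compute and a tool call to move; the robot and the scene stay as the last step left them, time stands still between calls to the robot, and variables do not carry over. Pictures are saved under pics/ and viewed, about 8 in all and at most 12, crops included, and the job is handed in when it is done.

Besides the shell and the picture viewer there is one more tool, called after "Emit:" as name(argument=value, ...) on one line, values as JSON. servo_tool: Moves the arm, as the interface text tells. Its arguments: {"type":"object","properties":{"motion":{"type":"array","items":{"type":"array","items":{"type":"number"}}},"force":{"type":"number"}},"required":["motion"]}

```bash
mkdir -p pics
python3 - <<'E'
from bench import *
import cv2
o=get_obs()
for k,v in o.items(): print(k,v)
for n in("scene","top"):
    cv2.imwrite(f"pics/{n}0.png",grab_frame(n)[:,:,::-1])
    print(n,camera_params(n))
print(camera_params("wrist"))
E
```

```text
clock 0.0
joints [ 0.99590824  0.47779364  0.02233699  1.55642994 -0.01147451  1.10929417
 -0.0830833 ]
qvel [ 0.00150257  0.0018555  -0.000821    0.00199678 -0.00010784  0.00010397
  0.0006706 ]
tau [ 5.93978548e-04 -5.96446717e+01  1.60772625e+00 -2.81191832e+01
  1.23289702e-02  9.34902637e-03 -1.22522715e-04]
tcp_pos [ 0.30364961 -0.60254454  0.40373881]
orientation [ 0.85969606  1.39623725 -0.85837384]
contact_force [0.96069861 0.83723026 0.24070942]
moment [ 0.00273796  0.02071993 -0.00162284]
grip_width 0.08556017164877182
scene {'mtx': array([[435.32336925,   0.        , 316.77668161],
       [  0.        , 435.32336925, 235.90819259],
       [  0.        ,   0.        ,   1.        ]]), 'world_to_cam': array([[-0.81683437, -0.57684932, -0.00514449,  0.46071278],
       [-0.39712668,  0.5687658 , -0.72027486,  0.30440322],
       [ 0.41841607, -0.58630225, -0.69366971,  0.79629243],
       [ 0.        ,  0.        ,  0.        ,  1.        ]])}
top {'mtx': array([[456.82629997,   0.        , 321.21024566],
       [  0.        , 456.82629997, 239.39353748],
       [  0.        ,   0.        ,   1.        ]]), 'world_to_cam': array([[ 0.02860761, -0.99905119,  0.03283786, -0.01946073],
       [-0.98897422, -0.03306369, -0.14434953,  0.57748215],
       [ 0.14529831, -0.02834631, -0.98898174,  1.01479165],
       [ 0.        ,  0.        ,  0.        ,  1.        ]])}
{'mtx': array([[372.08356457,   0.        , 323.25337598],
       [  0.        , 372.08356457, 232.2437853 ],
       [  0.        ,   0.        ,   1.        ]]), 'T_tool_cam': array([[ 4.71120506e-04, -2.87077859e-01,  9.57907136e-01,
         3.07668472e-02],
       [ 6.71867787e-06, -9.57907241e-01, -2.87077894e-01,
         7.35233494e-02],
       [ 9.99999889e-01,  1.41684152e-04, -4.49360960e-04,
        -6.34309448e-04],
       [ 0.00000000e+00,  0.00000000e+00,  0.00000000e+00,
         1.00000000e+00]])}
```

View pics/top0.png

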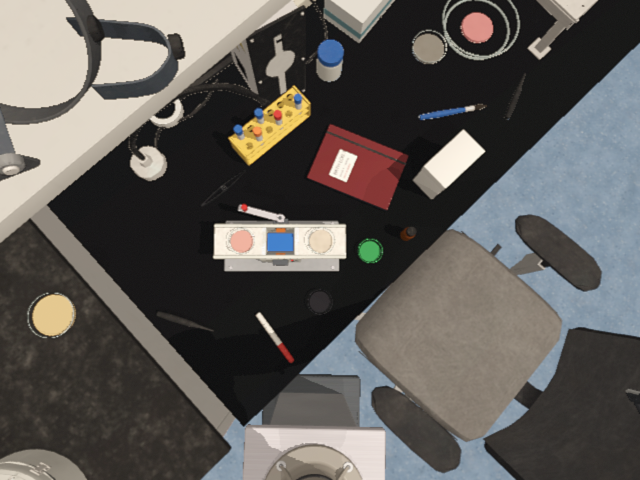

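View pics/scene0.png

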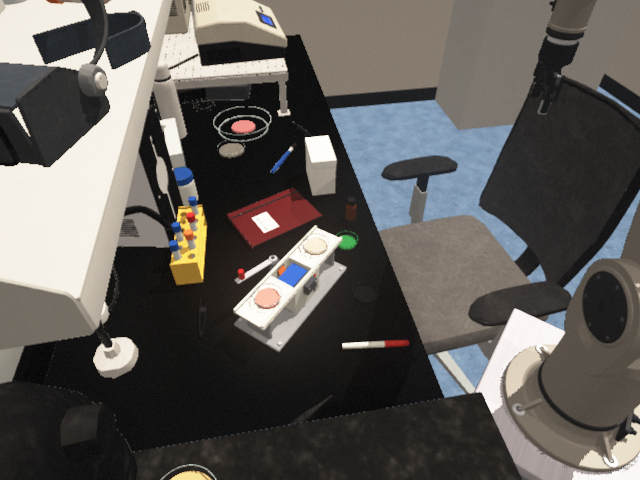

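Top view: candidates are the pink dish on the magazine (240,240), the pink round in the glass bowl (477,27), the beige dish on the magazine (320,240), the yellow dish on the side bench (52,315), and the green (370,250), black (319,301) and grey (429,47) look-alikes. I choose the two on the lanes. The bar's red pin is at (243,208) and its pivot at (283,217).

```bash
cat > h.py <<'E'
from bench import *
import numpy as np, cv2
from scipy.spatial.transform import Rotation as R
def ray(name,u,v,z):
    """pixel -> world point at height z (fixed cameras)"""
    p=camera_params(name); W=p["world_to_cam"]; 
    return hit(p["mtx"],np.linalg.inv(W),u,v,z)
def hit(K,C,u,v,z):
    d=C[:3,:3]@np.linalg.solve(K,[u,v,1.]); o=C[:3,3]
    return (o+d*(z-o[2])/d[2]).round(4)
def tool():
    o=get_obs(); T=np.eye(4); T[:3,:3]=R.from_rotvec(o["orientation"]).as_matrix(); T[:3,3]=o["tcp_pos"]; return T
def wray(T,u,v,z):
    p=camera_params("wrist"); return hit(p["mtx"],T@p["T_tool_cam"],u,v,z)
E
python3 - <<'E'
from h import *
im=cv2.imread("pics/top0.png")[185:285,200:380]
cv2.imwrite("pics/crop0.png",cv2.resize(im,None,fx=4.4,fy=4.4,interpolation=cv2.INTER_CUBIC))
for n,u,v,z in [("pink",240,241,.094),("beige",320,240,.093),("pin",243,208,.114),("pivot",283,217,.093),("box",450,163,.1),("vial",408,233,.06),("green",370,250,.0)]: print(n,ray("top",u,v,z))
print(tool().round(3))
E
```

```text
pink [0.5607 0.1773 0.094 ]
beige [0.5689 0.0025 0.093 ]
pin [0.6302 0.1718 0.114 ]
pivot [0.6175 0.0858 0.093 ]
box [ 0.7537 -0.2863  0.1   ]
vial [ 0.5967 -0.1997  0.06  ]
green [ 0.5621 -0.121   0.    ]
[[-0.001  0.893  0.45   0.304]
 [ 0.001  0.45  -0.893 -0.603]
 [-1.    -0.    -0.002  0.404]
 [ 0.     0.     0.     1.   ]]
```

View pics/crop0.png

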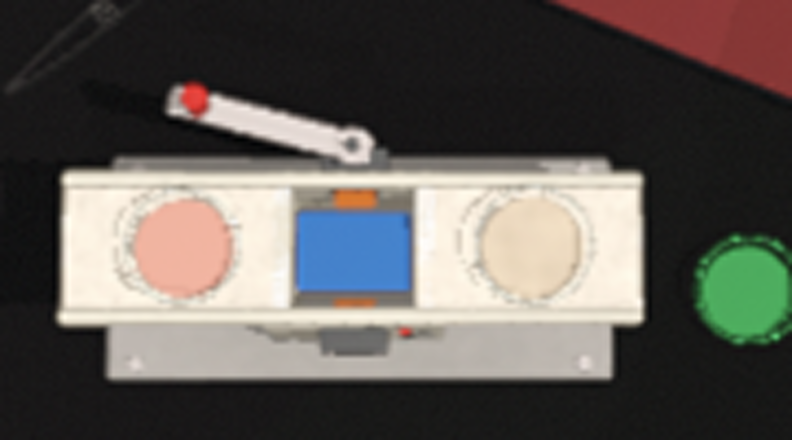

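```bash
cat >> h.py <<'E'
def crop(c,r,z): return ray("top",200+c/4.4,185+r/4.4,z)
E
python3 - <<'E'
from h import *
fl,nl,fr,nr=[crop(*p,.086)[:2] for p in [(61,173),(59,323),(642,173),(643,323)]]
c=(fl+nl+fr+nr)/4; d=(fl+nl-fr-nr)/2
print(fl,nl,fr,nr,"centre",c,"len",np.linalg.norm(d),"yaw",np.arctan2(-d[0],d[1]), "width",np.linalg.norm((fl+fr-nl-nr)/2))
yaw=np.arctan2(-d[0],d[1]); Rm=np.array([[np.cos(yaw),-np.sin(yaw)],[np.sin(yaw),np.cos(yaw)]])
for n,a in dict(pink=(183,248,.092),beige=(531,247,.091),pin=(195,98,.114),piv=(352,145,.093),well_l=(290,250,.08),well_r=(415,250,.08)).items():
    w=crop(*a); print(n,w,"mag",Rm.T@(w[:2]-c))
E
```

```text
[0.5971 0.2379] [0.5215 0.2342] [ 0.6072 -0.0544] [ 0.5308 -0.0565] centre [0.56415 0.0903 ] len 0.2916613447133507 yaw 0.03326388369856618 width 0.07605530882193559
pink [0.5603 0.1741 0.092 ] mag [-0.00106087  0.08388168]
beige [0.5667 0.0009 0.091 ] mag [-0.00042465 -0.08943535]
pin [0.632 0.169 0.114] mag [0.07042985 0.07639993]
piv [0.6152 0.0924 0.093 ] mag [0.0510916  0.00040103]
well_l [0.5627 0.1221 0.08  ] mag [-0.0003916   0.03183063]
well_r [0.5648 0.0592 0.08  ] mag [-0.00038468 -0.03110441]
```

Run:
```python
from h import *
def plane(n,a,b):
    p=camera_params(n);C=np.linalg.inv(p["world_to_cam"]);d=[C[:3,:3]@np.linalg.solve(p["mtx"],[*q,1.]) for q in(a,b)]
    m=np.cross(*d);m/=np.linalg.norm(m);return m,m@C[:3,3]
for t in [((0,243),(298,0)),((0,190),(262,0))]:
  for s in [((163,60),(128,285)),((166,0),(118,300))]:
    m1,c1=plane("top",*t);m2,c2=plane("scene",*s);d=np.cross(m1,m2)
    for x in(.5,.6,.7):
        print(t,s,np.linalg.solve([m1,m2,[1,0,0]],[c1,c2,x]).round(3))
```

```text
((0, 243), (298, 0)) ((163, 60), (128, 285)) [0.5   0.332 0.601]
((0, 243), (298, 0)) ((163, 60), (128, 285)) [0.6   0.251 0.575]
((0, 243), (298, 0)) ((163, 60), (128, 285)) [0.7   0.169 0.548]
((0, 243), (298, 0)) ((166, 0), (118, 300)) [0.5   0.362 0.563]
((0, 243), (298, 0)) ((166, 0), (118, 300)) [0.6   0.288 0.527]
((0, 243), (298, 0)) ((166, 0), (118, 300)) [0.7   0.214 0.491]
((0, 190), (262, 0)) ((163, 60), (128, 285)) [0.5   0.233 0.78 ]
((0, 190), (262, 0)) ((163, 60), (128, 285)) [0.6   0.161 0.736]
((0, 190), (262, 0)) ((163, 60), (128, 285)) [0.7   0.089 0.692]
((0, 190), (262, 0)) ((166, 0), (118, 300)) [0.5   0.247 0.765]
((0, 190), (262, 0)) ((166, 0), (118, 300)) [0.6   0.181 0.715]
((0, 190), (262, 0)) ((166, 0), (118, 300)) [0.7   0.115 0.665]
```

Emit:
servo_tool(motion=[[0,0.04,-0.025,-8,1],[0,0.08,-0.05,-16,1],[0,0.12,-0.075,-24,1],[0,0.16,-0.1,-32,1],[0,0.2,-0.125,-40,1],[0,0.24,-0.15,-48,1],[0,0.28,-0.175,-56,1],[0,0.32,-0.2,-65,1]])

```text
clock: 0.9
tcp_pos: [0.4999, -0.2782, 0.4039]
orientation: [-0.022, 1.572, 0.024]
contact_force: [1.0, -0.3, -0.4]
grip_width: 0.0
```

```bash
cat >> h.py <<'E'
MC=np.array([.56415,.0903]); YAW=.0333
RM=np.array([[np.cos(YAW),-np.sin(YAW)],[np.sin(YAW),np.cos(YAW)]])
def go(mx,my,tipz,head=0):
    """tool shift to put the shut tip at magazine (mx,my), height tipz; jaw axis at head deg from mag x"""
    T=tool(); w=np.r_[MC+RM@[mx,my],tipz+.173]
    h=np.degrees(np.arctan2(T[1,2],T[0,2])); 
    print("shift",(T[:3,:3].T@(w-T[:3,3])).round(4),"turn",round(h-np.degrees(YAW)-head,2),"mag",(RM.T@(T[:2,3]-MC)).round(4),"tip",round(T[2,3]-.173,4),"F",get_obs()["contact_force"].round(1))
E
python3 -c "
from h import *
go(0,0.15,.14)"
```

```text
shift [0.0916 0.5163 0.0744] turn -0.24 mag [-0.0765 -0.3661] tip 0.2309 F [ 1.  -0.3 -0.4]
```

Emit:
servo_tool(motion=[[0,0.045,0.02,-0.2,1],[0,0.09,0.04,-0.2,1],[0,0.14,0.06,-0.2,1],[0.02,0.19,0.074,-0.2,1],[0.045,0.24,0.074,-0.2,1],[0.07,0.29,0.074,-0.2,1],[0.085,0.335,0.074,-0.2,1],[0.085,0.335,0.074,-0.2,1]])

```text
clock: 1.7
tcp_pos: [0.5625, 0.0644, 0.3174]
orientation: [-0.028, 1.575, 0.034]
contact_force: [-0.2, 0.2, 0.2]
grip_width: 0.0001
```

```bash
python3 -c "
from h import *
go(0,0.16,.14)
T=tool();cv2.imwrite('pics/w1.png',grab_frame('wrist')[:,:,::-1]);np.save('T1',T)"
```

```text
shift [0.0051 0.1858 0.0037] turn 0.35 mag [-0.0026 -0.0258] tip 0.1444 F [-0.2  0.2  0.2]
```

View pics/w1.png

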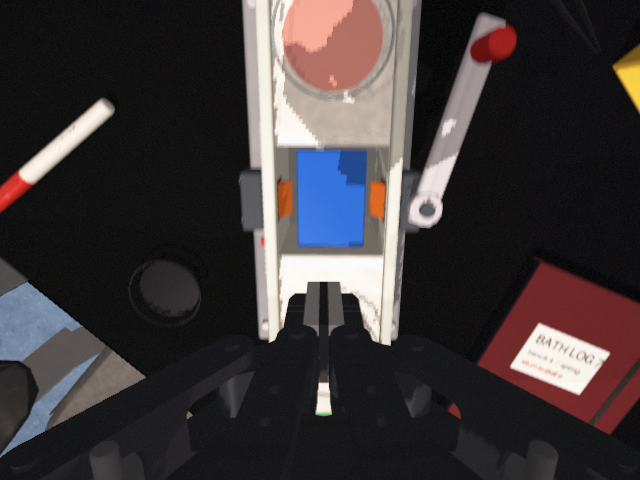

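The wrist view shows the well at about (335,200), the pink dish at about (333,40), the red pin at (500,42) and the pivot at (426,210); I check the magazine position against these.

```bash
python3 -c "
from h import *
T=np.load('T1.npy')
for n,u,v,z in [('wl',277,147,.08),('wr',390,147,.08),('nl',279,253,.08),('nr',392,253,.08),('piv',426,210,.093),('pin',503,41,.114),('pinkR',393,38,.087),('pinkL',275,38,.087),('pinkbot',333,97,.087),('railL',260,200,.086),('railR',400,200,.086)]:
    w=wray(T,u,v,z); print(n,w,(RM.T@(w[:2]-MC)).round(4))
"
```

```text
wl [0.534  0.1246 0.08  ] [-0.029   0.0353]
wr [0.5953 0.127  0.08  ] [0.0324 0.0356]
nl [0.5354 0.0635 0.08  ] [-0.0296 -0.0258]
nr [0.6019 0.0662 0.08  ] [ 0.0369 -0.0253]
piv [0.6152 0.0957 0.093 ] [0.0512 0.0037]
pin [0.6329 0.1741 0.114 ] [0.0715 0.0815]
pinkR [0.5909 0.1789 0.087 ] [0.0297 0.0877]
pinkL [0.5336 0.1767 0.087 ] [-0.0277  0.0874]
pinkbot [0.563  0.1509 0.087 ] [0.0009 0.0606]
railL [0.5255 0.0961 0.086 ] [-0.0384  0.0071]
railR [0.6023 0.0992 0.086 ] [0.0384 0.0076]
```

Emit:
servo_tool(motion=[[0,0.05,0.002,0.3,1],[0,0.1,0.003,0.3,1],[0,0.15,0.004,0.3,1],[0,0.19,0.004,0.3,1],[0,0.19,0.004,0.3,1],[0,0.19,0.004,0.3,1]])

```text
clock: 2.35
tcp_pos: [0.5582, 0.2566, 0.3177]
orientation: [-0.027, 1.576, 0.034]
contact_force: [-0.2, -1.5, 0.2]
grip_width: 0.0001
```

```bash
python3 -c "
from h import *
go(0,0.16,.086)"
```

```text
shift [ 0.0587 -0.0067  0.0007] turn 0.29 mag [-0.0004  0.1664] tip 0.1447 F [-0.2 -1.5  0.2]
```

Emit:
servo_tool(motion=[[0.03,0,0,0,1],[0.059,0,0,0.3,1],[0.059,-0.02,0.0,0.3,1],[0.059,-0.04,0.0,0.3,1],[0.059,-0.055,0.0,0.3,1],[0.059,-0.07,0,0.3,1],[0.059,-0.085,0,0.3,1]])

```text
clock: 3.05
tcp_pos: [0.5614, 0.1703, 0.2586]
orientation: [-0.022, 1.575, 0.029]
contact_force: [0.5, -0.3, -0.0]
grip_width: 0.0001
```

```bash
python3 -c "
from h import *
go(0,0.045,.086)"
```

```text
shift [-0.0005 -0.035   0.0001] turn -0.07 mag [-0.0001  0.08  ] tip 0.0856 F [ 0.5 -0.3 -0. ]
```

Emit:
servo_tool(motion=[[0,-0.012,0,0,1],[0,-0.022,0,0,1],[0,-0.029,0,0,1],[0,-0.033,0,0,1],[0,-0.036,0,0,1],[0,-0.036,0,0,1]])

```text
clock: 3.65
tcp_pos: [0.5625, 0.1343, 0.2584]
orientation: [-0.022, 1.576, 0.029]
contact_force: [-0.3, 0.1, -0.4]
grip_width: 0.0001
```

```bash
python3 -c "
from h import *
go(0,0.043,.086)
T=tool();cv2.imwrite('pics/w2.png',grab_frame('wrist')[:300,130:530,::-1].repeat(2,0).repeat(2,1));np.save('T2',T)"
```

```text
shift [-0.0006 -0.001   0.0001] turn -0.07 mag [-0.0002  0.044 ] tip 0.0854 F [-0.3  0.1 -0.4]
```

View pics/w2.png

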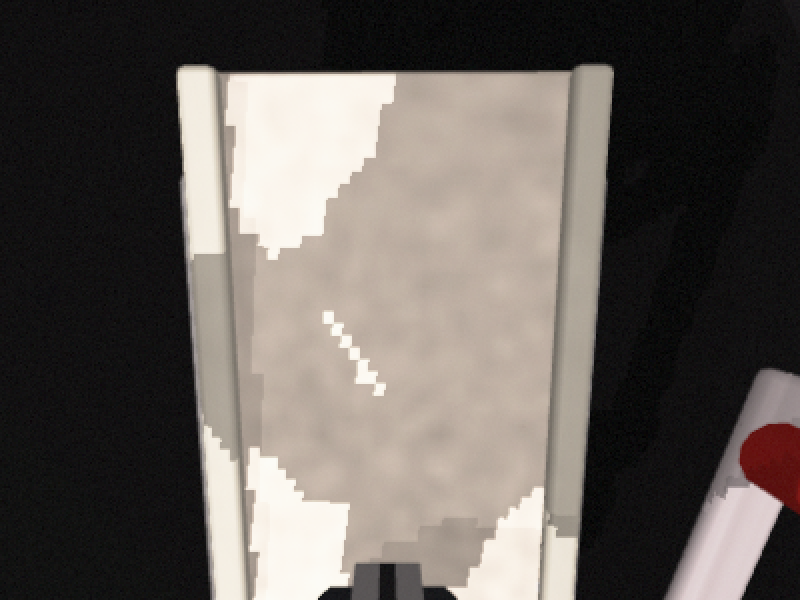

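```bash
python3 -c "
from h import *
T=np.load('T2.npy')
for n,u,v,z in [('railend',130+195/2,66/2,.086),('railendR',130+593/2,65/2,.086),('deckend',130+300/2,36,.08),('pin',130+785/2,445/2,.114)]:
    w=wray(T,u,v,z); print(n,w,(RM.T@(w[:2]-MC)).round(4))
cv2.imwrite('pics/t2.png',cv2.resize(grab_frame('top')[185:285,200:380,::-1],None,fx=4.4,fy=4.4,interpolation=cv2.INTER_CUBIC))
"
```

```text
railend [0.5255 0.2368 0.086 ] [-0.0338  0.1477]
railendR [0.5938 0.2391 0.086 ] [0.0346 0.1477]
deckend [0.5428 0.2376 0.08  ] [-0.0164  0.1479]
pin [0.6234 0.18   0.114 ] [0.0622 0.0877]
```

View pics/t2.png

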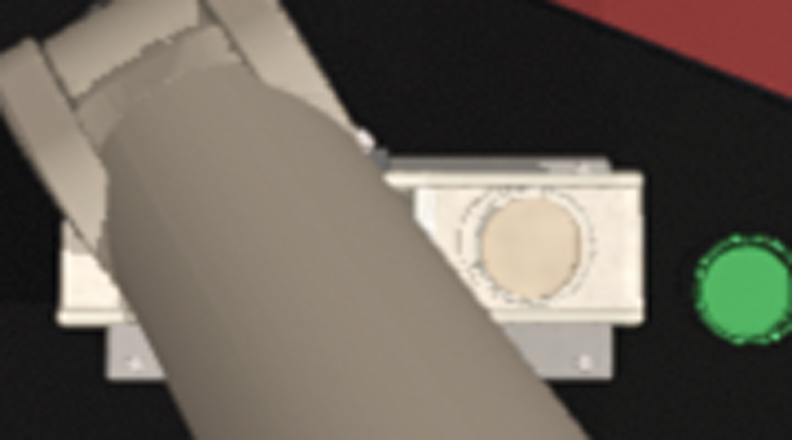

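Emit:
servo_tool(motion=[[0,-0.001,0,0,1],[0,-0.002,0,0,1],[0,-0.003,0,0,1],[0,-0.003,0,0,1]])

```text
clock: 4.15
tcp_pos: [0.5626, 0.1317, 0.2584]
orientation: [-0.022, 1.576, 0.029]
contact_force: [0.3, 0.6, 0.0]
grip_width: -0.0
```

Emit:
servo_tool(motion=[[-0.02,0.01,0,0,1],[-0.05,0.04,0,0,1],[-0.06,0.04,0,0,1],[-0.06,0.0,0,0,1],[-0.06,-0.045,0,0,1],[-0.06,-0.09,0,0,1],[-0.06,-0.11,0,0,1],[-0.06,-0.11,0,0,1]])

```text
clock: 4.95
tcp_pos: [0.5665, 0.0167, 0.3175]
orientation: [-0.019, 1.576, 0.022]
contact_force: [-0.7, 0.8, -0.2]
grip_width: -0.0001
```

```bash
python3 -c "
from h import *
go(0,0,.092)
T=tool();cv2.imwrite('pics/w3.png',grab_frame('wrist')[:300,130:530,::-1].repeat(2,0).repeat(2,1));np.save('T3',T)"
```

```text
shift [ 0.0527  0.0735 -0.0001] turn -0.42 mag [-0.0001 -0.0736] tip 0.1445 F [-0.7  0.8 -0.2]
```

View pics/w3.png

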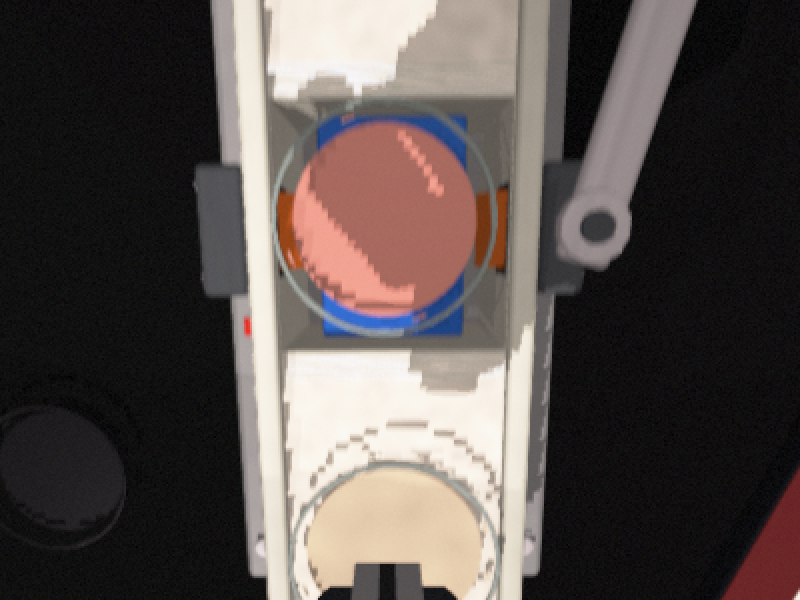

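The pink dish is in the well: rim from (272,215) to (497,215), well edges at rows 98 and 350 of the crop, and the beige dish at (392,560) on the near lane.

```bash
python3 -c "
from h import *
T=np.load('T3.npy')
for n,u,v,z in [('wfar',392,98,.08),('wnear',392,350,.08),('lid',385,217,.086),('piv',598,228,.093),('beigetop',395,462,.093)]:
    w=wray(T,130+u/2,v/2,z); print(n,w,(RM.T@(w[:2]-MC)).round(4))
go(0,.002,.092)
"
```

```text
wfar [0.5638 0.1259 0.08  ] [0.0008 0.0356]
wnear [0.5655 0.0624 0.08  ] [ 0.0004 -0.0279]
lid [0.5628 0.0971 0.086 ] [-0.0011  0.0068]
piv [0.6157 0.0957 0.093 ] [0.0517 0.0037]
beigetop [0.5671 0.0338 0.093 ] [ 0.0011 -0.0566]
shift [0.0531 0.0726 0.    ] turn -0.24 mag [-0.0001 -0.0708] tip 0.1448 F [ 0.4  1.2 -0.6]
```

Emit:
servo_tool(motion=[[0,0.04,0,0,1],[0.02,0.075,0,-0.3,1],[0.04,0.075,0,-0.3,1],[0.05,0.075,0,-0.3,1],[0.06,0.075,0,-0.3,1],[0.068,0.075,0,-0.3,1],[0.074,0.075,0,-0.3,1],[0.074,0.075,0,-0.3,1]])

```text
clock: 5.8
tcp_pos: [0.5642, 0.0947, 0.2441]
orientation: [-0.023, 1.575, 0.03]
contact_force: [-0.7, 0.8, 3.4]
grip_width: 0.0004
```

```bash
python3 -c "
from h import *
go(0,.004,.056)"
```

```text
shift [ 0.0151 -0.0005 -0.0001] turn 0.02 mag [0.0002 0.0044] tip 0.0711 F [-0.7  0.8  3.4]
```

Emit:
servo_tool(motion=[[0.004,0,0,0,1],[0.008,0,0,0,1],[0.011,0,0,0,1],[0.014,0,0,0,1],[0.017,0,0,0,1],[0.017,0,0,0,1]])

```text
clock: 6.4
tcp_pos: [0.5644, 0.0946, 0.2278]
orientation: [-0.022, 1.574, 0.03]
contact_force: [-2.1, 0.8, 6.2]
grip_width: -0.0001
```

```bash
python3 -c "
from h import *
go(0,.004,.053)"
```

```text
shift [ 0.0018 -0.0003 -0.0004] turn -0.02 mag [0.0004 0.0043] tip 0.0548 F [-2.1  0.8  6.2]
```

Emit:
servo_tool(motion=[[0.0025,0,0,0,1],[0.0025,0,0,0,1],[-0.003,0,0,0,1],[-0.01,0,0,0,1],[-0.04,0,0,0,1],[-0.09,0,0,0,1],[-0.09,-0.04,0,0,1],[-0.09,-0.08,0,0,1]])

```text
clock: 7.2
tcp_pos: [0.568, 0.014, 0.3197]
orientation: [-0.024, 1.57, 0.031]
contact_force: [1.0, -1.1, 0.4]
grip_width: -0.0
```

Emit:
servo_tool(motion=[[0,0,0,0,1],[0,0,0,0,1]])

```text
clock: 7.4
tcp_pos: [0.5681, 0.0121, 0.3201]
orientation: [-0.021, 1.569, 0.028]
contact_force: [0.1, 0.6, 0.0]
grip_width: -0.0002
```

```bash
python3 -c "
from h import *
go(0,-.155,.14)
T=tool();cv2.imwrite('pics/w4.png',grab_frame('wrist')[:300,130:530,::-1].repeat(2,0).repeat(2,1));np.save('T4',T)"
```

```text
shift [ 0.0068 -0.0767 -0.0012] turn -0.11 mag [ 0.0013 -0.0783] tip 0.1471 F [0.1 0.6 0. ]
```

View pics/w4.png

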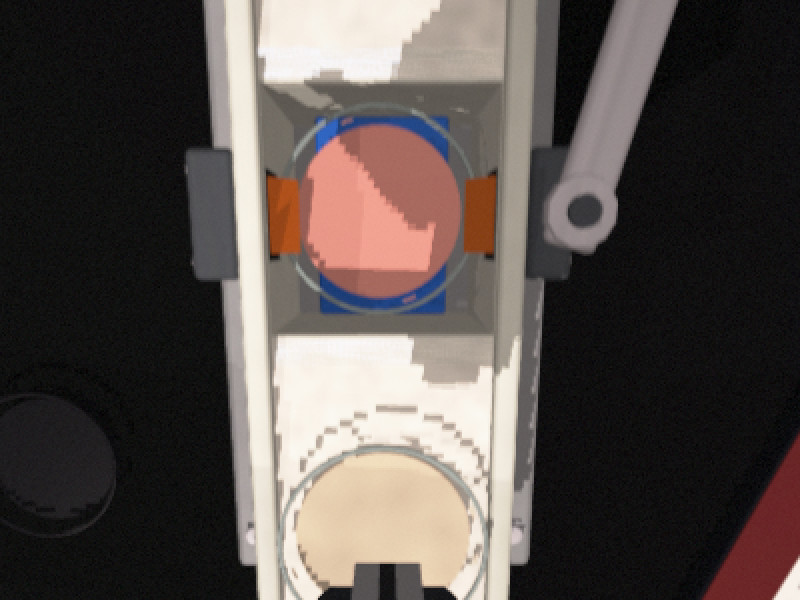

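Both orange catches sit over the pink dish's rim ((283,215) and (480,215) in the crop), so it is latched. Next is the beige dish from its outer side.

Emit:
servo_tool(motion=[[0,-0.04,-0.001,0,1],[0,-0.08,-0.001,0,1],[0.02,-0.08,-0.001,0,1],[0.061,-0.08,-0.001,0,1],[0.061,-0.065,-0.001,0,1],[0.061,-0.05,-0.001,0,1],[0.061,-0.035,-0.001,0,1],[0.061,-0.02,-0.001,0,1]])

```text
clock: 8.25
tcp_pos: [0.5679, -0.0032, 0.26]
orientation: [-0.024, 1.568, 0.033]
contact_force: [0.5, -0.3, 0.6]
grip_width: 0.0001
```

```bash
python3 -c "
from h import *
go(0,-.039,.0855)"
```

```text
shift [ 0.0018  0.0546 -0.0005] turn 0.17 mag [ 0.0006 -0.0936] tip 0.087 F [ 0.5 -0.3  0.6]
```

Emit:
servo_tool(motion=[[0.001,0.013,0,0,1],[0.001,0.026,0,0,1],[0.001,0.036,0,0,1],[0.001,0.044,0,0,1],[0.001,0.05,0,0,1],[0.001,0.053,0,0,1],[0.001,0.055,0,0,1],[0.001,0.055,0,0,1]])

```text
clock: 9.05
tcp_pos: [0.5659, 0.0516, 0.2592]
orientation: [-0.024, 1.568, 0.032]
contact_force: [0.8, 0.9, -0.1]
grip_width: -0.0004
```

Emit:
servo_tool(motion=[[0,-0.003,0,0,1],[-0.03,-0.02,0,0,1],[-0.06,-0.05,0,0,1],[-0.06,-0.05,0,0,1]])

```text
clock: 9.45
tcp_pos: [0.5692, -0.0037, 0.3225]
orientation: [-0.021, 1.562, 0.025]
contact_force: [1.0, -0.1, -0.5]
grip_width: -0.0003
```

```bash
python3 -c "
from h import *
go(0,.003,.09)
T=tool();cv2.imwrite('pics/w5.png',grab_frame('wrist')[:300,130:530,::-1].repeat(2,0).repeat(2,1));np.save('T5',T)"
```

```text
shift [ 0.0597  0.0969 -0.0029] turn -0.24 mag [ 0.0019 -0.0941] tip 0.1495 F [ 1.  -0.1 -0.5]
```

View pics/w5.png

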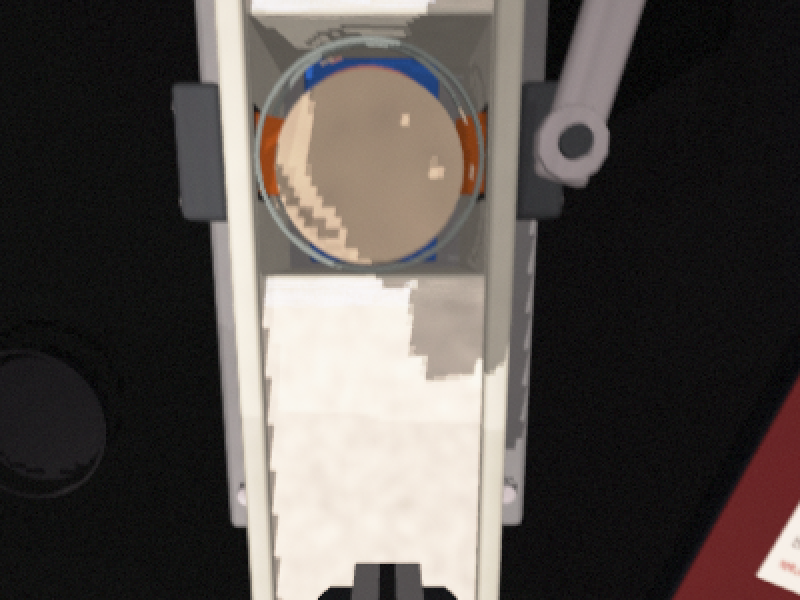

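The beige dish has dropped into the well, with its rim centred at about (370,153) in the crop. Next I press it down.

Emit:
servo_tool(motion=[[0,0.04,-0.002,0,1],[0,0.08,-0.003,-0.2,1],[0.02,0.097,-0.003,-0.2,1],[0.04,0.097,-0.003,-0.2,1],[0.055,0.097,-0.003,-0.2,1],[0.066,0.097,-0.003,-0.2,1],[0.074,0.097,-0.003,-0.2,1],[0.08,0.097,-0.003,-0.2,1]])

```text
clock: 10.3
tcp_pos: [0.5632, 0.0952, 0.2412]
orientation: [-0.023, 1.564, 0.029]
contact_force: [-3.7, 0.5, 9.4]
grip_width: -0.0002
```

```bash
python3 -c "
from h import *
go(0,.003,.053)"
```

```text
shift [ 0.0152 -0.002   0.0007] turn -0.01 mag [-0.0008  0.0049] tip 0.0682 F [-3.7  0.5  9.4]
```

Emit:
servo_tool(motion=[[0.004,-0.001,0,0,1],[0.008,-0.001,0,0,1],[0.011,-0.001,0,0,1],[0.014,-0.001,0,0,1],[0.0165,-0.001,0,0,1],[0.0165,-0.001,0,0,1]])

```text
clock: 10.9
tcp_pos: [0.5633, 0.0949, 0.2263]
orientation: [-0.022, 1.564, 0.029]
contact_force: [-7.5, 1.4, 17.8]
grip_width: 0.0
```

```bash
python3 -c "
from h import *
go(0,.003,.053)"
```

```text
shift [ 0.0003 -0.0016  0.0007] turn -0.03 mag [-0.0007  0.0046] tip 0.0533 F [-7.5  1.4 17.8]
```

Emit:
servo_tool(motion=[[-0.002,0,0,0,1],[-0.006,0,0,0,1],[-0.02,0,0,0,1],[-0.06,0,0,0,1],[-0.09,0,0,0,1],[-0.09,-0.04,0,0,1],[-0.09,-0.08,0,0,1],[-0.09,-0.08,0,0,1]])

```text
clock: 11.7
tcp_pos: [0.5655, 0.0072, 0.3163]
orientation: [-0.018, 1.564, 0.018]
contact_force: [0.3, -0.4, -0.2]
grip_width: -0.0
```

```bash
python3 -c "
from h import *
go(.0715,.079,.14,-15)
T=tool();cv2.imwrite('pics/w6.png',grab_frame('wrist')[:300,130:530,::-1].repeat(2,0).repeat(2,1));np.save('T6',T)"
```

```text
shift [0.0038 0.1628 0.0713] turn 14.41 mag [-0.0014 -0.0831] tip 0.1433 F [ 0.3 -0.4 -0.2]
```

View pics/w6.png

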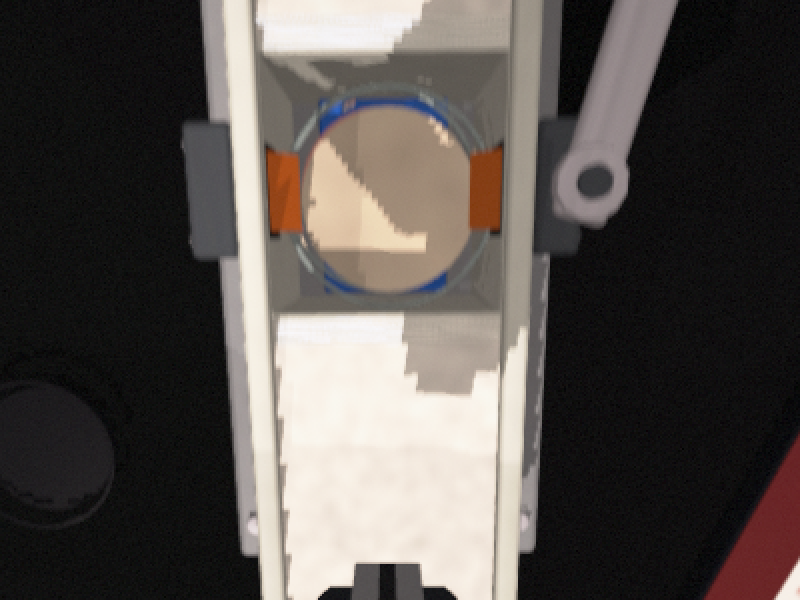

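Both catches are out over the beige rim ((284,190) and (487,190) in the crop), so it is latched too. Now the bar pin.

Emit:
servo_tool(motion=[[0,0.03,0.012,3,0],[0,0.065,0.025,6,0],[0,0.1,0.04,9,0],[0,0.135,0.055,12,0],[0,0.163,0.071,14.4,0],[0,0.163,0.071,14.4,0],[0,0.163,0.071,14.4,0]])

```text
clock: 12.45
tcp_pos: [0.6317, 0.1766, 0.317]
orientation: [0.177, 1.558, -0.172]
contact_force: [0.3, -1.1, -0.0]
grip_width: 0.0426
```

```bash
python3 -c "
from h import *
go(.071,.079,.096,-15)
T=tool();cv2.imwrite('pics/w7.png',grab_frame('wrist')[:,:,::-1]);np.save('T7',T)"
```

```text
shift [ 0.048  -0.0049  0.0016] turn 0.33 mag [0.0704 0.084 ] tip 0.144 F [ 0.3 -1.1 -0. ]
```

View pics/w7.png

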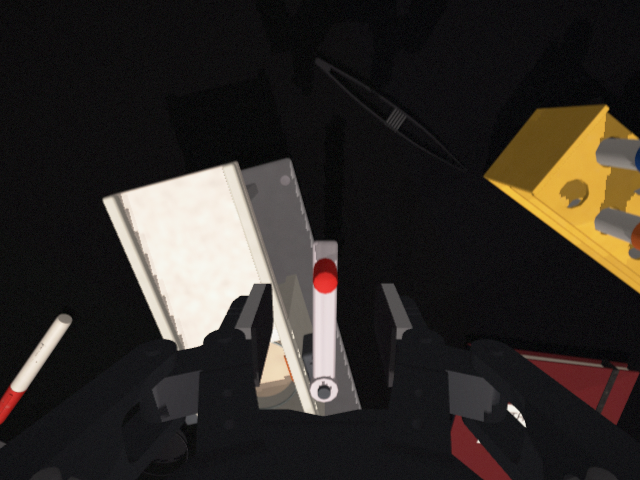

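```bash
python3 -c "
from h import *
T=np.load('T7.npy')
for n,u,v,z in [('pintop',326,283,.114),('piv',324,390,.093)]:
    w=wray(T,u,v,z); print(n,w,(RM.T@(w[:2]-MC)).round(4))
    print((T[:3,:3].T@(w-T[:3,3])).round(4))
go(.071,.079,.096,-15)"
```

```text
pintop [0.6332 0.1726 0.114 ] [0.0718 0.08  ]
[ 0.203  -0.0044  0.0012]
piv [0.6144 0.0933 0.093 ] [0.0503 0.0013]
[ 0.2237 -0.086   0.0003]
shift [ 0.0479 -0.0034  0.0012] turn 0.22 mag [0.0704 0.0825] tip 0.1439 F [-0.2 -0.4 -0.3]
```

The pin (326,283) lies straight between the fingers, so I lower onto it and grip lightly.

Emit:
servo_tool(motion=[[0.025,-0.003,0.001,0,0],[0.048,-0.003,0.001,0,0],[0.048,-0.003,0.001,0,0],[0.048,-0.003,0.001,0,0.8],[0.048,-0.003,0.001,0,0.8],[0.048,-0.003,0.001,0,0.8],[0.048,-0.003,0.001,0,0.8]], force=20)

```text
clock: 13.2
tcp_pos: [0.6328, 0.1719, 0.2704]
orientation: [0.179, 1.556, -0.174]
contact_force: [-1.5, -2.0, 4.5]
grip_width: 0.0115
```

```bash
cat > arc.py <<'E'
from h import *
# rows along the arc about the pivot, from the present pose, turn steps of 7 deg ccw
T=tool(); P=MC+RM@[.0505,.0015]; r=T[:2,3]-P
a0=np.degrees(np.arctan2(r[1],r[0])-YAW); print("angle",a0,"radius",np.hypot(*r)); go(0,0,.1)
for a in np.arange(7,108,7):
    q=R.from_euler('z',a,degrees=True).as_matrix()[:2,:2]@(r/np.hypot(*r)*.08)+P
    d=T[:3,:3].T@np.r_[q-T[:2,3],0]; print(a,d.round(4))
E
python3 arc.py
```

```text
angle 74.98915117852873 radius 0.08050618615626047
shift [-0.0033 -0.0948 -0.0487] turn -14.8 mag [0.0714 0.0793] tip 0.0974 F [-1.5 -2.   4.5]
7 [-0.0001 -0.0011 -0.0098]
14 [-0.0002 -0.0028 -0.0194]
21 [-0.0002 -0.0057 -0.0287]
28 [-0.0003 -0.0097 -0.0376]
35 [-0.0004 -0.0148 -0.0459]
42 [-0.0005 -0.0209 -0.0536]
49 [-0.0006 -0.0278 -0.0605]
56 [-0.0006 -0.0355 -0.0665]
63 [-0.0007 -0.0439 -0.0714]
70 [-0.0008 -0.0529 -0.0754]
77 [-0.0008 -0.0622 -0.0782]
84 [-0.0009 -0.0719 -0.0798]
91 [-0.0009 -0.0816 -0.0803]
98 [-0.0009 -0.0913 -0.0796]
105 [-0.0009 -0.1009 -0.0776]
```

Emit:
servo_tool(motion=[[-0.002,-0.001,-0.01,-7,0.8],[-0.002,-0.003,-0.0195,-14,0.8],[-0.002,-0.0055,-0.0285,-21,0.8],[-0.002,-0.0095,-0.0375,-28,0.8],[-0.002,-0.015,-0.046,-35,0.8],[-0.002,-0.021,-0.0535,-42,0.8],[-0.002,-0.028,-0.0605,-49,0.8],[-0.002,-0.0355,-0.0665,-56,0.8]])

```text
clock: 14.0
tcp_pos: [0.5587, 0.1525, 0.2708]
orientation: [-0.593, 1.482, 0.593]
contact_force: [0.7, 0.8, -8.8]
grip_width: 0.0119
```

```bash
python3 arc.py
```

```text
angle 131.51397017932086 radius 0.08122262015734512
shift [-0.0023 -0.0488 -0.0388] turn 41.57 mag [-0.0033  0.0623] tip 0.0978 F [ 0.7  0.8 -8.8]
7 [-0.0001 -0.0018 -0.0098]
14 [-0.0001 -0.0036 -0.0194]
21 [-0.0002 -0.0065 -0.0287]
28 [-0.0002 -0.0105 -0.0376]
35 [-0.0002 -0.0156 -0.0459]
42 [-0.0003 -0.0217 -0.0536]
49 [-0.0003 -0.0287 -0.0604]
56 [-0.0003 -0.0364 -0.0664]
63 [-0.0003 -0.0448 -0.0713]
70 [-0.0003 -0.0538 -0.0752]
77 [-0.0003 -0.0631 -0.078 ]
84 [-0.0003 -0.0728 -0.0796]
91 [-0.0003 -0.0825 -0.0801]
98 [-0.0002 -0.0923 -0.0793]
105 [-0.0002 -0.1019 -0.0774]
```

Emit:
servo_tool(motion=[[0.001,-0.0015,-0.0098,-7,0.8],[0.001,-0.0035,-0.0194,-14,0.8],[0.001,-0.0065,-0.0287,-21,0.8],[0.001,-0.0105,-0.0376,-28,0.8],[0.001,-0.0155,-0.0459,-35,0.8],[0.001,-0.0215,-0.0536,-42,0.8],[0.001,-0.0265,-0.0585,-47,0.8],[0.001,-0.0265,-0.0585,-47,0.8]])

```text
clock: 14.8
tcp_pos: [0.5338, 0.0929, 0.2703]
orientation: [-1.218, 1.2, 1.214]
contact_force: [-6.5, 1.1, 8.8]
grip_width: 0.0118
```

```bash
python3 arc.py | head -2
```

```text
angle -181.50256829018116 radius 0.08081438591016013
shift [-0.0026 -0.0304 -0.0029] turn 88.69 mag [-0.0303  0.0036] tip 0.0973 F [-6.5  1.1  8.8]
```

Emit:
servo_tool(motion=[[0,0,0,0,0.3],[0,0,0,0,0.2],[0,0,0,0,0.2],[-0.03,0,0,0,0.2],[-0.07,0,0,0,0.2],[-0.1,0,0,0,0.2],[-0.1,0.03,0,0,0.2],[-0.1,0.06,0,0,0.2]])

```text
clock: 15.6
tcp_pos: [0.4733, 0.0924, 0.371]
orientation: [-1.218, 1.197, 1.213]
contact_force: [-0.6, -0.3, -0.2]
grip_width: 0.0342
```

```bash
python3 -c "
from h import *
go(0,-.25,.19,90)"
```

```text
shift [ 0.008  -0.0967 -0.253 ] turn -1.35 mag [-0.0907  0.0052] tip 0.198 F [-0.6 -0.3 -0.2]
```

Emit:
servo_tool(motion=[[0,0,-0.04,0,0.2],[0,0,-0.08,0,0.2],[0,0,-0.12,0,0.2],[0,0,-0.16,0,0.2],[0,0,-0.2,0,0.2],[0,0,-0.24,0,0.2],[0,0,-0.26,0,0.2],[0,0,-0.26,0,0.2]])

```text
clock: 16.4
tcp_pos: [0.4755, -0.1713, 0.3699]
orientation: [-1.213, 1.201, 1.208]
contact_force: [-0.5, 0.7, 1.0]
grip_width: 0.0341
```

```bash
python3 -c "
from h import *
f=lambda n,a,b,c,d:cv2.resize(grab_frame(n)[a:b,c:d,::-1],(800,300*1),interpolation=cv2.INTER_CUBIC)
t=grab_frame('top')[:,:,::-1]; s=grab_frame('scene')[:,:,::-1]
A=cv2.resize(t[185:285,215:350],(400,296),interpolation=cv2.INTER_CUBIC);B=cv2.resize(s[225:325,230:365],(400,296),interpolation=cv2.INTER_CUBIC)
C=cv2.resize(t,(400,300));D=cv2.resize(s,(400,300))
cv2.imwrite('pics/end.png',np.vstack([np.hstack([A,B]),np.hstack([C,D])]))"
```

```text
(no output)
```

View pics/end.png

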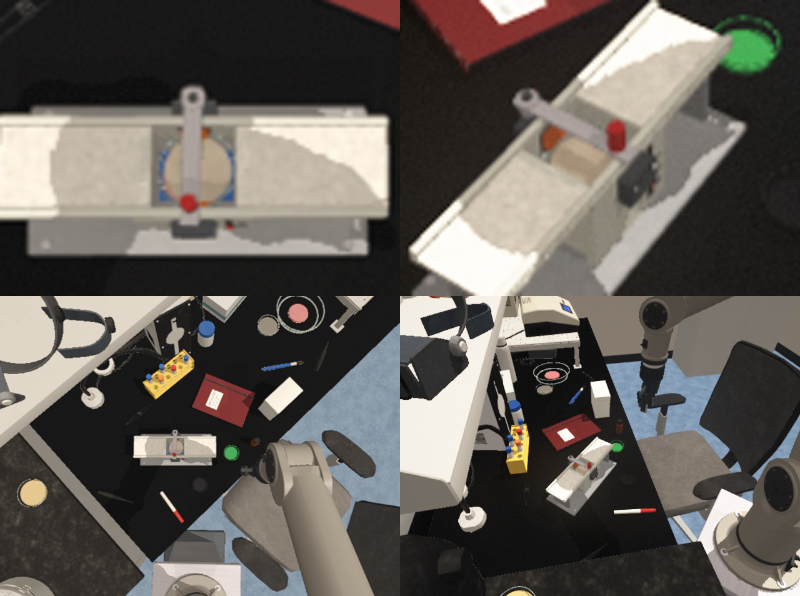

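The bar lies across the well, with its pivot at (192,98) and pin at (188,203) in the top-left crop. The bystanders have not moved. I check the bar angle, then hand in.

```bash
python3 -c "
from h import *
a=ray('top',215+192/2.963,185+98/2.96,.093);b=ray('top',215+188/2.963,185+203/2.96,.114)
d=RM.T@(b-a)[:2];ang=np.arctan2(d[1],d[0])%(2*np.pi)-(np.pi/2-.35);print(d,ang)
print(get_obs()['contact_force'].round(1))
if ang>1.83: print(hand_in())"
```

```text
[-0.08121158  0.0010044 ] 1.9084292293455642
[ 0.7  0.4 -0.2]
the job is handed in; nothing more can be done
None
```

The job is done and handed in at about 16.5 s on the robot's clock. `hand_in()` gives no verdict, so the checks below are my own.

- **Dishes:** I slid each dish along its lane into the well with the shut fingers, pink first, then beige. I pressed each one down until the catches snapped back. Wrist pictures after each press showed both orange catches out over the rim.
- **Keeper bar:** I gripped the red pin lightly, swung the bar across the well, let go and moved the arm clear. The top camera put it at about 1.91 rad, against its stop at 1.92.
- **Everything else:** The last overview showed no visible movement of the other objects, and the contact force was near zero.

**Disagreements:**
- The wrist and top cameras placed the well about 3 mm apart along the lanes, so I aimed in between.
- The end of the beige press read about 18 N downward with 7 N sideways. That depth was at the follower's lower stop.

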